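# Mount the grinding cup on the tea mill and hold it down to run

## Task

Get the tea mill grinding: pick out the steel cup whose black collar has three ribs (the spare cup's is smooth), set it collar down in the white mill base, turn it until the ribs drop into the three notches, and slide it home. Then press it well down on the sprung run plate and keep pressing: the mill runs only while held down, so finish still holding the cup down, not letting go. Leave the other things where they stand.

Things in the scene. Friction and masses are not known exactly. Their poses are not given: they have to be found in the camera images.
- mill_base: Tea mill motor base: white round housing, 110 mm across, 85 mm high, fixed on the mat. Its top is an open well, 66 mm across inside, with a wall about 16 mm thick and three notches cut down its inner wall; in the well, 28 mm below the rim, lies the grey sprung run plate (its small toothed coupling meshes by itself). Origin: centre of the underside; z up; +x points at one notch. Any yaw.
- grind_cup: Grinding cup, closed, 120 mm high, 0.25 to 0.42 kg, standing on its black collar: 62 mm across, 27 mm high, foot chamfered, three upright ribs. Above 31 mm it is a plain steel cylinder, 54 mm across, flat top: grasp its upper part. Origin: centre of the underside; z up; +x points at one rib. In the base, its origin is 57 mm above the base's when resting on the plate, 51 mm pressed right down.
- run_plate (a joint): Travel of the sprung run plate in the well, m: 0 = up (at the start, and with the cup only resting on it), 0.006 = down on its stop. It starts to move at about 5 N and takes 1 N more per mm (8 N at 3 mm, 11 N at 6 mm), and springs back when let go. The mill runs from half travel on.
- spare_cup: The spare storage cup: same steel cylinder, 54 mm across, but 100 mm high and standing on a smooth black cap, 62 mm across and 18 mm high, without ribs. 0.2 kg. Not needed. Origin: centre of the underside.
- tea_caddy: Black lacquer tea caddy, rounded, 67 mm across, 71 mm high. Not needed. Origin: centre of the underside.
- tea_whisk: Bamboo tea whisk on its small ceramic stand, 58 mm across, 118 mm high. Not needed. Origin: centre of the underside.
- tea_bowl: Brown open tea bowl, 116 mm across, 75 mm high, beyond the mill. Not needed. Origin: centre of the underside.
- brass_bell: Small brass hand bell, 52 mm across, 78 mm high, standing on the 105 mm high kaya board at the robot's right. Not needed. Origin: centre of the underside.
- ash_dish: Ceramic ash dish, 90 mm across, 30 mm high, on the near left corner of the kaya board (fixed, 105 mm high, 330 by 360 mm) at the robot's right. Not needed. Origin: centre of the underside.
- mill_notch (a point): One of the base's three notches, at the rim, 85 mm up and 37 mm from the base's axis along its +x; the others lie 120 degrees either side. Each is 15 mm wide, open to the well and above, reaches out to 40.5 mm from the axis and goes 39 mm down.
- cup_rib (a point): Lowest point of one of the cup's three ribs: 8 mm above the underside, 34 mm from the axis along the cup's +x; the others 120 degrees either side. Each is 10 mm wide, out to 38 mm from the axis, up to 26 mm above the underside, its lowest 5 mm a 45 degree pointed nose. Ribs out of line rest on the rim, cup origin 77 mm above the base's. Any of three yaws fits, with about 2 mm of play all round.
There are look-alikes about, which are no part of the job. Leave any orange or pink look-alike of the grind_cup alone.

How it is judged (in metres and radians):
On the way:
1. the grinding cup is lifted clear of the mat (height (world z) of grind_cup above 0.03 m and angle between grind_cup's own z axis and vertical below 0.3 rad), for 0.2 s.
At the end, for the whole second after the job is handed in: Through the last second the cup stands upright in the well, ribs in the notches, within 4 mm of the base's axis and with its origin under 55 mm above the base's; the robot still touches it (over 2 N) and keeps the run plate more than 3 mm down, the cup at rest (horizontal distance between grind_cup and mill_base below 0.004 m and z of grind_cup in the frame of mill_base below 0.055 m and angle between grind_cup's own z axis and vertical below 0.08 rad and value of joint run_plate above 0.003 m and contact force between any of the fingers, the arm and grind_cup above 2 N and linear speed of grind_cup below 0.02 m/s); the arm keeps its last pose, push and grip.
It fails at once if another thing is pushed more than 30 mm from its place or tipped (distance of any of spare_cup, tea_caddy, tea_whisk, tea_bowl, brass_bell, ash_dish from where it was at the start of the episode above 0.03 m or angle between any of spare_cup, tea_caddy, tea_whisk, tea_bowl, brass_bell, ash_dish's own z axis and vertical above 0.5 rad).
It also fails if it takes over 40 s, if anything falls off the work surface, if the arm or the gripper's body presses on something with over 40 N, if the wrist force passes 120 N, or if a joint passes its speed limit or range.

## Robot

A 7-joint arm with a two-finger parallel gripper is mounted at the origin on the work surface. World frame = base frame: x ahead of the robot, y to its left, z up, the work surface at z = 0. Lengths are in m, angles in degrees, forces in N, time in s.
With the tool pointing down it reaches from about 0.4 to 0.925 m from the base axis. Payload 5.6 kg.
Tool frame: the origin (TCP) lies at the very end of the fingers, on their centre line; the grasp point (between the pads) lies 19 mm behind it; z points along the fingers, y is the line along which they close (so a half turn about z gives the same grasp; the last joint's range is limited). The gripper opens to 85 mm and grips with 20 to 120 N. Pads are 22 mm wide; open, the fingers measure 114 mm over their backs; the gripper's body (76 mm by 85 mm) begins 54 mm behind the grasp point. The pads swing forward as they close: fully open they stand 13 mm farther back than shut.
Start: joints at [71.62, 26.786, -0.665, 91.828, 0.344, 61.387, -3.226], TCP at [0.178, -0.625, 0.231] pointing down, gripper open.
Joint ranges: [-144.91, 144.91], [-17.63, 115.5], [-89.93, 88.59], [15.96, 139.68], [-74.01, 254.01], [8.47, 105.57], [-167.45, 167.45]. Speed limits (degrees/s): [147.25, 147.25, 180, 180, 180, 180, 180].

## Interface

Orientations are given as [roll, pitch, yaw] about the fixed x, y, z axes, in that order (R = Rz(yaw) Ry(pitch) Rx(roll)).
In Python, from bench import get_obs, camera, finish_job, spot_in, trace gives the robot as it stands.
- The arm moves only by the tool move_arm, never from a script. Its argument "targets" is a list of rows, each an object with "claw": the opening in per cent of the stroke, from 0 (shut) to 100 (fully open); "translation": the shift along the tool's x, y, z in units of 60 mm (1.0 is 60 mm), a list of three; "rotation": the turn, a rotation vector about the tool's x, y, z in rad, a list of three. A call has 1 to 12 rows; each row shifts and turns the commanded pose from where the row before left it, along the tool's axes as they then stand; what a row does not reach is not made up. A row lasts 1/8 s, in which the tool goes at most 62.5 mm and 10.7 degrees, less where a joint would pass 70% of its speed; a pose out of reach is approached as far as the arm can. A call is refused whole if a number of a shift passes 1 or a number of a turn 0.188, either way. A call with a gripper value outside its range is refused whole. The fingers move at their own pace and stop on an object; the grip force is fixed at half the most. Time passes only in rows, so rows that do not move let the fingers close. It gives the time, the measured TCP pose, the force, the opening and the grip force at its end, in the units of the state.
- get_obs(): the state, without advancing time (a new reading comes with each control period).
- camera(name): name is "scene" or "top"; returns a dict with "color" (384x512x3 uint8, blue, green, red), "intrinsics" (3x3 intrinsics, pixels), "R" (3x3) and "t" (3): a world point X has camera coordinates R X + t. Camera axes: x right, y down, z forward; pixel columns grow to the right and rows downward; lengths in m; the calibration is good to about 2 mm. A picture is of the moment at which its call begins. There is no depth.
- finish_job(): hands the job in; it is judged then, once.
Trained networks look in a picture, given as the dict that the camera call returned (one of the last four; its "shot" number tells which), for a name from the list of things; names that differ only in an ending like _2 or _b are one class to them, and where a whole thing is asked for, a point or a joint stands for the part that bears it (a point fixed in the world has none). Each returns a list of dicts, best first, with "confidence" (0 to 1); they miss things now and then, are a little off and sometimes report something else, mostly with a low value. They report only what shows in the picture. A call takes as long as a camera call. They do not tell look-alikes from the thing itself.
- spot_in(label, picture): "point" ([x, y, z] in m, in world coordinates, good to about 4 mm: the middle of the surface that is visible of it).
- trace(label, picture): "region" (384x512 bool, what is visible of it).
The state is a dict: "time": time; "qpos": joint angles; "dq": joint speeds; "joint_torque": joint torques, N m; "position": TCP position; "ee_rot": TCP orientation; "wrist_force": force on the tool from outside, world axes, zero at the start; "wrist_torque": the same for the moment, N m; "finger_gap": finger opening in m; "grip_force": force on a finger pad.
Only numpy, scipy, OpenCV 4.12 (cv2) and the standard library are available. Lean on these libraries where they do the work, as an engineer would, in place of code of your own. Each camera call takes 0.05 s, during which the arm holds its last target. There are 200 camera calls.

## Working session

There is one attempt and no reset: what is moved stays moved. The work goes in short steps, Python scripts to look and compute and a tool call to move; the robot and the scene stay as the last step left them, time stands still between calls to the robot, and variables do not carry over. Pictures are saved under pics/ and viewed, at most 10 in all, crops included, and the job is handed in when it is done.

Besides the shell and the picture viewer there is one more tool, called after "Request:" in YAML: its name, and indented under it one key for each argument. move_arm: Moves the arm, as the interface text tells. Its arguments: {"type":"object","properties":{"targets":{"type":"array"}},"required":["targets"]}

```bash
mkdir -p pics
python3 - <<'E'
from bench import *
import cv2,numpy as np
o=get_obs();print({k:np.round(o[k],3) for k in('time','position','ee_rot','finger_gap')})
for n in('scene','top'):
    p=camera(n);cv2.imwrite(f'pics/{n}0.png',p['color'])
    print(n,np.round(p['intrinsics'],1).tolist(),np.round(p['R'],3).tolist(),np.round(p['t'],3).tolist())
    for l in('mill_base','grind_cup','spare_cup','mill_notch','cup_rib','tea_caddy','tea_whisk','tea_bowl'):
        print(l,[(np.round(d['point'],3).tolist(),round(d['confidence'],2)) for d in spot_in(l,p)])
E
```

```text
{'time': np.float64(0.0), 'position': array([ 0.178, -0.625,  0.23 ]), 'ee_rot': array([-1.79894e+02,  6.00000e-03,  1.59120e+01]), 'finger_gap': np.float64(0.085)}
scene [[379.5, 0.0, 253.0], [0.0, 379.5, 196.2], [0.0, 0.0, 1.0]] [[-0.299, 0.954, 0.007], [0.735, 0.235, -0.636], [-0.609, -0.185, -0.772]] [0.248, -0.314, 1.301]
mill_base []
grind_cup [([0.384, -0.035, 0.08], 0.79), ([0.341, -0.205, 0.077], 0.59), ([0.462, -0.232, 0.082], 0.56)]
spare_cup [([0.44, 0.227, 0.072], 0.58)]
mill_notch [([0.764, 0.047, 0.034], 0.73), ([0.554, -0.05, 0.061], 0.69)]
cup_rib [([0.336, -0.205, 0.074], 0.9), ([0.386, -0.038, 0.076], 0.79), ([0.464, -0.229, 0.077], 0.78)]
tea_caddy [([0.633, -0.235, 0.065], 0.74)]
tea_whisk [([0.632, 0.224, 0.067], 0.62)]
tea_bowl [([0.767, 0.051, 0.035], 0.73), ([0.635, -0.235, 0.064], 0.7)]
top [[376.5, 0.0, 258.9], [0.0, 376.5, 191.0], [0.0, 0.0, 1.0]] [[-0.024, -1.0, 0.009], [-0.997, 0.023, -0.077], [0.077, -0.01, -0.997]] [-0.082, 0.544, 0.94]
mill_base [([0.524, -0.057, 0.06], 0.77), ([0.446, -0.234, 0.123], 0.59)]
grind_cup [([0.448, -0.231, 0.119], 0.91), ([0.324, -0.206, 0.119], 0.89), ([0.372, -0.04, 0.122], 0.63)]
spare_cup [([0.417, 0.216, 0.099], 0.89)]
mill_notch [([0.526, -0.049, 0.063], 0.86), ([0.507, -0.45, 0.124], 0.55)]
cup_rib [([0.369, -0.042, 0.121], 0.93), ([0.323, -0.208, 0.119], 0.74), ([0.53, -0.05, 0.058], 0.7), ([0.444, -0.232, 0.121], 0.65), ([0.612, -0.243, 0.07], 0.3)]
tea_caddy [([0.611, -0.245, 0.069], 0.64)]
tea_whisk [([0.609, 0.21, 0.071], 0.66)]
tea_bowl [([0.79, 0.061, 0.036], 0.76)]
```

View pics/scene0.png

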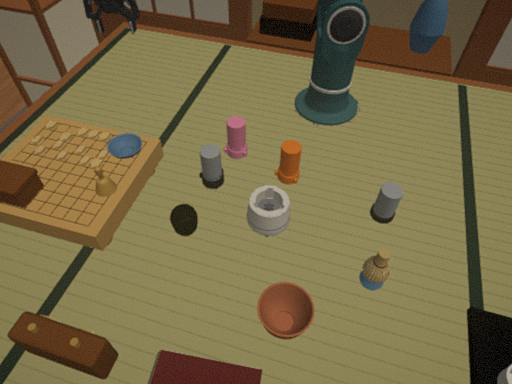

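View pics/top0.png

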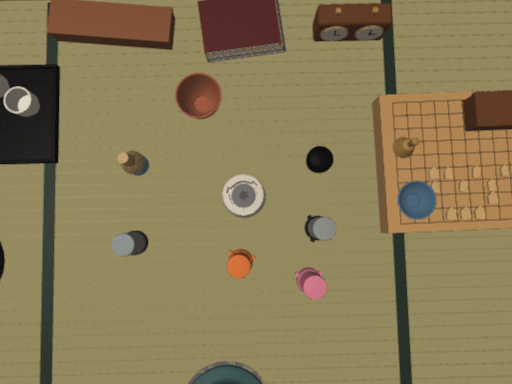

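The scene view shows the steel cup with ribs at pixel (211,165), between the pink (236,137) and orange (290,160) look-alikes, with the base at (268,208). In the top view the cup is at (321,228), the base at (243,196), the caddy at (319,159) and the spare cup at (125,244).

```bash
cat > h.py <<'E'
import numpy as np,cv2
def proj(p,X):
    c=np.atleast_2d(X)@p['R'].T+p['t'];u=c@p['intrinsics'].T
    return u[:,:2]/u[:,2:]
def back(p,uv,z):
    d=p['R'].T@np.linalg.solve(p['intrinsics'],[uv[0],uv[1],1]);C=-p['R'].T@p['t']
    return C+d*(z-C[2])/d[2]
def circ(x,y,z,r,a=np.linspace(0,2*np.pi,60,endpoint=False)):
    return np.c_[x+r*np.cos(a),y+r*np.sin(a),0*a+z]
def tile(p,X,half=(33,25),s=6):
    u,v=np.round(proj(p,X)[0]).astype(int)
    im=p['color'][v-half[1]:v+half[1],u-half[0]:u+half[0]]
    return cv2.resize(im,None,fx=s,fy=s,interpolation=cv2.INTER_CUBIC),(u-half[0],v-half[1])
E
python3 - <<'E'
from bench import *
from h import *
P={n:camera(n) for n in('top','scene')}
np.savez('p0.npz',**{n+k:P[n][k] for n in P for k in('color','R','t','intrinsics')})
B=[.526,-.053,.085];G=[.446,-.232,.07]
rows=[]
for n in P:
    r=[]
    for X,l in((B,'mill_base'),(G,'grind_cup')):
        im,o=tile(P[n],X)
        r.append(im);print(n,l,'origin',o)
    rows.append(np.hstack(r))
cv2.imwrite('pics/c1.png',np.vstack(rows))
# rim fit: white pixels in top
p=P['top'];m=trace('mill_base',p)
for d in m:
    r=d['region'];ys,xs=np.nonzero(r);print(d['confidence'],xs.min(),xs.max(),ys.min(),ys.max())
for d in trace('grind_cup',p):
    ys,xs=np.nonzero(d['region']);print('cup',d['confidence'],xs.min(),xs.max(),ys.min(),ys.max())
E
```

```text
top mill_base origin (np.int64(209), np.int64(171))
top grind_cup origin (np.int64(284), np.int64(203))
scene mill_base origin (np.int64(237), np.int64(174))
scene grind_cup origin (np.int64(180), np.int64(139))
0.72 222 264 175 217
cup 0.94 227 254 250 278
cup 0.92 294 326 268 298
cup 0.6 304 335 216 241
```

View pics/c1.png

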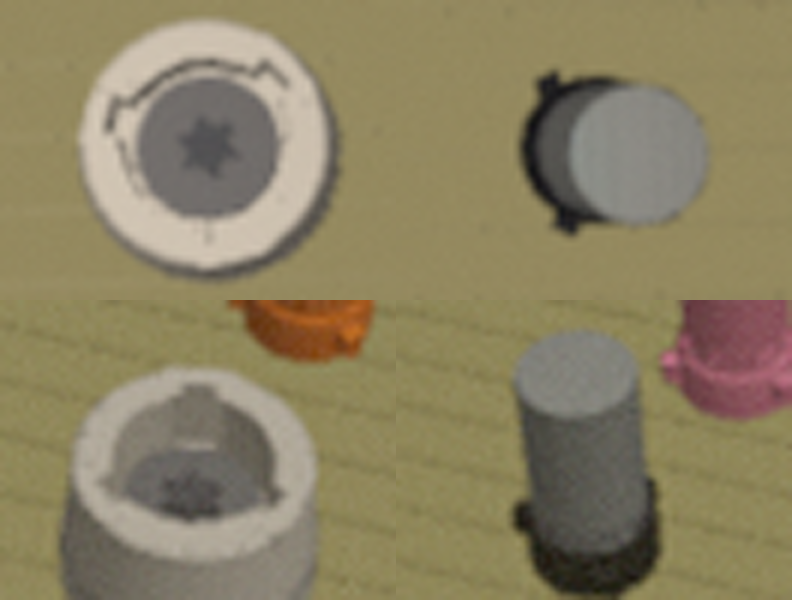

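Run:
```python
from h import *
from scipy.optimize import least_squares
d=np.load('p0.npz');P={n:{k:d[n+k] for k in('R','t','intrinsics')} for n in('top','scene')}
O={'tb':(209,171),'tg':(284,203),'sb':(237,174),'sg':(180,139)}
def px(c,x,y): return np.array([x/6-.4+O[c][0],y/6-.4+O[c][1]])
T,S=P['top'],P['scene']
def fit(cen,zc,pts,r,zr,x0):
    # pts: (cam,uv,k)
    def f(q):
        e=[proj(p,[q[0],q[1],zc])[0]-uv for p,uv in cen]
        for p,uv,k in pts:
            a=q[2]+k*2*np.pi/3
            e.append(proj(p,[q[0]+r*np.cos(a),q[1]+r*np.sin(a),zr])[0]-uv)
        return np.ravel(e)
    s=least_squares(f,x0,loss='soft_l1');return s
b=[(T,px('tb',206,145)),(S,px('sb',195,163))]
print('base single',[np.round(back(p,u,.085),4) for p,u in b])
n=[(T,px('tb',208,230)),(T,px('tb',115,110)),(T,px('tb',270,72)),(S,px('sb',200,90)),(S,px('sb',275,193)),(S,px('sb',112,187))]
for p,u in n:
    w=back(p,u,.085);c=back(p,b[0][1] if p is T else b[1][1],.085);v=(w-c);print('notch',np.hypot(*v[:2]).round(4),np.degrees(np.arctan2(v[1],v[0])).round(1))
g=[(T,px('tg',241,155)),(S,px('sg',180,73))]
gc=[back(p,u,.12) for p,u in g];print('cup',np.round(gc,4))
m=np.mean(gc,0)
for p,u in[(T,px('tg',152,85)),(T,px('tg',172,225)),(S,px('sg',126,217)),(S,px('sg',258,190)),(S,px('sg',202,295))]:
    v=back(p,u,.022)-m;print('rib',np.hypot(*v[:2]).round(4),np.degrees(np.arctan2(v[1],v[0])).round(1))
```

```text
base single [array([ 0.5294, -0.0556,  0.085 ]), array([ 0.5329, -0.0527,  0.085 ])]
notch 0.0337 -179.9
notch 0.0388 67.6
notch 0.0386 -42.4
notch 0.0391 -167.2
notch 0.0351 81.7
notch 0.0359 -52.2
cup [[ 0.4458 -0.2391  0.12  ]
 [ 0.4476 -0.238   0.12  ]]
rib 0.0327 34.4
rib 0.0343 159.4
rib 0.0336 -81.2
rib 0.0354 147.2
rib 0.043 24.4
```

Request:
move_arm:
  targets:
    - {"claw": 100, "translation": [0.6, -0.49, 0], "rotation": [0, 0, 0]}
    - {"claw": 100, "translation": [0.6, -0.49, 0], "rotation": [0, 0, 0]}
    - {"claw": 100, "translation": [0.6, -0.49, 0], "rotation": [0, 0, 0]}
    - {"claw": 100, "translation": [0.6, -0.49, 0], "rotation": [0, 0, 0]}
    - {"claw": 100, "translation": [0.6, -0.49, 0], "rotation": [0, 0, 0]}
    - {"claw": 100, "translation": [0.6, -0.49, 0], "rotation": [0, 0, 0]}
    - {"claw": 100, "translation": [0.6, -0.49, 0], "rotation": [0, 0, 0]}
    - {"claw": 100, "translation": [0.6, -0.49, 0], "rotation": [0, 0, 0]}
    - {"claw": 100, "translation": [0.6, -0.49, 0], "rotation": [0, 0, 0]}
    - {"claw": 100, "translation": [0.6, -0.49, 0], "rotation": [0, 0, 0]}
    - {"claw": 100, "translation": [0, 0, 0], "rotation": [0, 0, 0]}

```text
time: 2.48
position: [0.446, -0.24, 0.2316]
ee_rot: [-180.0, -0.1, 16.3]
wrist_force: [-0.4, -0.0, -0.2]
finger_gap: 0.085
grip_force: 0.0
```

Run:
```python
from h import *
from scipy.optimize import minimize
from scipy.ndimage import map_coordinates
d=np.load('p0.npz')
P={n:{k:d[n+k] for k in('color','R','t','intrinsics')} for n in('top','scene')}
g=np.linspace(-.070,.070,141);X,Y=np.meshgrid(g,g);r=np.hypot(X,Y);a0=np.arctan2(Y,X)
def score(q,p,full=False):
    pts=np.c_[(X+q[0]).ravel(),(Y+q[1]).ravel(),np.full(X.size,.085)]
    uv=proj(p,pts)
    im=p['color'].astype(float).mean(2)
    v=map_coordinates(im,[uv[:,1],uv[:,0]],order=1).reshape(X.shape)
    n=np.zeros(X.shape,bool)
    for k in range(3):
        a=a0-q[2]-k*2*np.pi/3;n|=(r<.0405)&(r>.03)&(np.cos(a)>0)&(np.abs(r*np.sin(a))<.0075)
    rim=(r<.055)&(r>.033)&~n
    t=(r<.033)|n
    return v[rim].std()/ (abs(v[rim].mean()-v[t].mean()))+.0*1 + 0.3*v[rim].std()/20
for n in P:
    for nn,x0 in(('top',[.529,-.0556]),('scene',[.533,-.0527])):
        if nn!=n: continue
        best=[]
        for yaw in range(0,120,4):
            s=minimize(score,[*x0,np.radians(yaw)],args=(P[n],),method='Nelder-Mead',options=dict(initial_simplex=[[*x0,np.radians(yaw)],[x0[0]+.003,x0[1],np.radians(yaw)],[x0[0],x0[1]+.003,np.radians(yaw)],[*x0,np.radians(yaw+4)]],maxiter=80))
            best.append((s.fun,*s.x[:2],np.degrees(s.x[2])%120))
        best.sort();print(n,np.round(best[:4],4).tolist(),best[-1][0])
```

```text
top [[1.1793, 0.5345, -0.0522, 75.9721], [1.1793, 0.5345, -0.0522, 75.9639], [1.1793, 0.5345, -0.0522, 75.9662], [1.1793, 0.5345, -0.0522, 75.9607]] 1.2605483854889639
scene [[0.7209, 0.5293, -0.052, 74.2882], [0.7209, 0.5293, -0.052, 74.2874], [0.7209, 0.5293, -0.052, 74.2959], [0.7209, 0.5293, -0.052, 74.2803]] 0.8146458134335691
```

Request:
move_arm:
  targets:
    - {"claw": 100, "translation": [0.03, -0.02, 0.6], "rotation": [0, 0, 0]}
    - {"claw": 100, "translation": [0, 0, 0.7], "rotation": [0, 0, 0]}
    - {"claw": 100, "translation": [0, 0, 0.7], "rotation": [0, 0, 0]}
    - {"claw": 100, "translation": [0, 0, 0.55], "rotation": [0, 0, 0]}
    - {"claw": 0, "translation": [0, 0, 0], "rotation": [0, 0, 0]}
    - {"claw": 0, "translation": [0, 0, 0], "rotation": [0, 0, 0]}
    - {"claw": 0, "translation": [0, 0, 0], "rotation": [0, 0, 0]}
    - {"claw": 0, "translation": [0, 0, 0], "rotation": [0, 0, 0]}
    - {"claw": 0, "translation": [0, 0, 0], "rotation": [0, 0, 0]}
    - {"claw": 0, "translation": [0, 0, 0], "rotation": [0, 0, 0]}

```text
time: 3.72
position: [0.4459, -0.2425, 0.0793]
ee_rot: [179.9, -0.1, 15.9]
wrist_force: [-0.7, -0.2, 4.9]
finger_gap: 0.053
grip_force: 63.5
```

Request:
move_arm:
  targets:
    - {"claw": 0, "translation": [0, 0, -0.7], "rotation": [0, 0, 0]}
    - {"claw": 0, "translation": [0, 0, -0.8], "rotation": [0, 0, 0]}
    - {"claw": 0, "translation": [0, 0, -0.8], "rotation": [0, 0, 0]}
    - {"claw": 0, "translation": [0.45, -0.53, 0], "rotation": [0, 0, 0]}
    - {"claw": 0, "translation": [0.45, -0.53, 0], "rotation": [0, 0, 0]}
    - {"claw": 0, "translation": [0.45, -0.53, 0], "rotation": [0, 0, 0]}
    - {"claw": 0, "translation": [0.45, -0.53, 0], "rotation": [0, 0, 0]}
    - {"claw": 0, "translation": [0.45, -0.53, 0], "rotation": [0, 0, -0.18]}
    - {"claw": 0, "translation": [0, 0, 0], "rotation": [0, 0, -0.18]}
    - {"claw": 0, "translation": [0, 0, 0], "rotation": [0, 0, -0.18]}
    - {"claw": 0, "translation": [0, 0, 0], "rotation": [0, 0, -0.18]}
    - {"claw": 0, "translation": [0, 0, 0], "rotation": [0, 0, 0]}

```text
time: 5.22
position: [0.5308, -0.0522, 0.2156]
ee_rot: [-179.9, 0.0, 57.1]
wrist_force: [0.7, -0.4, -4.3]
finger_gap: 0.0532
grip_force: 65.1
```

Run:
```python
from bench import *
from h import *
r=[]
o=get_obs();print(o['position'],o['ee_rot'],o['wrist_force'])
for n in('scene','top'):
    p=camera(n);cv2.imwrite(f'pics/{n}1raw.png',p['color'])
    np.savez(f'p1{n}.npz',**{k:p[k] for k in('color','R','t','intrinsics')})
    im,og=tile(p,[.531,-.053,.13],(33,45),6);r.append(im);print(n,og)
cv2.imwrite('pics/c2.png',np.hstack(r))
```

```text
[ 0.53083891 -0.05215084  0.2155879 ] [-1.79918743e+02  2.42237800e-02  5.70501427e+01] [ 0.70908594 -0.37004621 -4.30508709]
scene (np.int64(237), np.int64(143))
top (np.int64(208), np.int64(148))
```

View pics/c2.png

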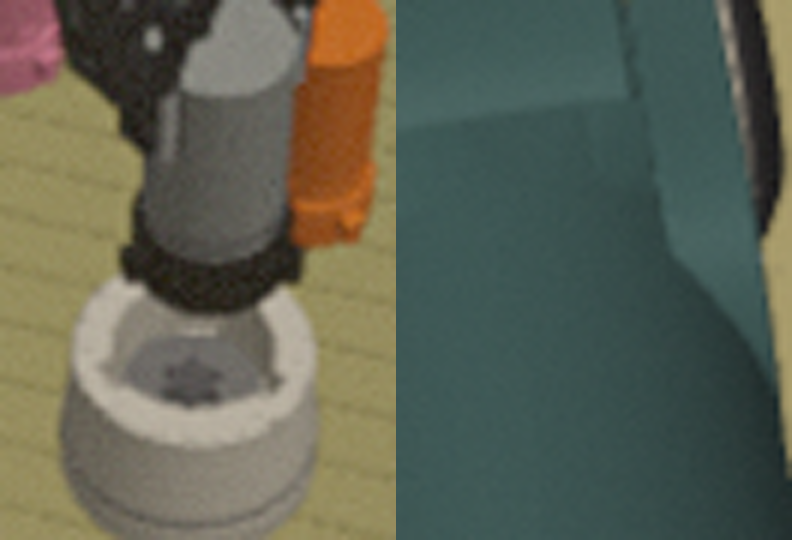

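```bash
cat > fit.py <<'E'
from h import *
from scipy.optimize import minimize
def fit(p,zb,x0,crop):
    x1,x2,y1,y2=crop;s=6
    im=cv2.resize(p['color'][y1:y2,x1:x2],None,fx=s,fy=s,interpolation=cv2.INTER_CUBIC).astype(float).mean(2)
    obs=(cv2.GaussianBlur(im,(0,0),2)<62)
    def hull(pts):
        m=np.zeros(obs.shape,np.uint8);uv=(proj(p,pts)-[x1,y1]+.5)*s-.5
        cv2.fillConvexPoly(m,cv2.convexHull(uv.astype(np.float32)).round().astype(np.int32),1);return m>0
    def model(q):
        x,y,yaw=q;m=hull(np.r_[circ(x,y,zb,.029),circ(x,y,zb+.003,.031),circ(x,y,zb+.027,.031)])
        for k in range(3):
            a=yaw+k*2*np.pi/3;c,sn=np.cos(a),np.sin(a)
            b=[(r,w,z) for r in(.028,.038) for w,z in((-.005,.026),(.005,.026),(-.005,.013),(.005,.013),(0,.008))]
            m|=hull(np.array([[x+r*c-w*sn,y+r*sn+w*c,zb+z] for r,w,z in b]))
        return m&~hull(np.r_[circ(x,y,zb+.029,.027),circ(x,y,zb+.12,.027)])
    def f(q):
        m=model(q);return 1-(m&obs).sum()/(m|obs).sum()
    R=[]
    for yaw in range(0,120,10):
        q=np.array([*x0,np.radians(yaw)])
        s_=minimize(f,q,method='Nelder-Mead',options=dict(initial_simplex=q+np.array([[0,0,0],[.004,0,0],[0,.004,0],[0,0,.15]]),maxiter=120))
        R.append((s_.fun,*s_.x[:2],np.degrees(s_.x[2])%120))
    return sorted(R)
E
python3 - <<'E'
from fit import *
for z in(.133,.136,.139):
    d=dict(np.load('p1scene.npz'));print(z,np.round(fit(d,z,(.531,-.053),(255,288,178,197)),4)[:4].tolist())
E
```

```text
0.133 [[0.0968, 0.5244, -0.0507, 77.4324], [0.0972, 0.5242, -0.0508, 77.6514], [0.0976, 0.5241, -0.0509, 78.1105], [0.0977, 0.5243, -0.0508, 78.4539]]
0.136 [[0.1033, 0.5267, -0.0503, 77.3928], [0.1037, 0.5265, -0.0504, 77.3971], [0.1044, 0.5265, -0.0504, 77.3266], [0.1047, 0.5267, -0.0504, 78.3752]]
0.139 [[0.1115, 0.5289, -0.0496, 77.3582], [0.1118, 0.529, -0.0497, 76.6872], [0.1119, 0.529, -0.0496, 77.98], [0.1123, 0.5292, -0.0495, 78.6029]]
```

Request:
move_arm:
  targets:
    - {"claw": 0, "translation": [0, 0.075, 0.2], "rotation": [0, 0, 0.05]}
    - {"claw": 0, "translation": [0, 0, 0.3], "rotation": [0, 0, 0]}
    - {"claw": 0, "translation": [0, 0, 0.2], "rotation": [0, 0, 0]}
    - {"claw": 0, "translation": [0, 0, 0.1], "rotation": [0, 0, 0]}
    - {"claw": 0, "translation": [0, 0, 0.05], "rotation": [0, 0, 0]}
    - {"claw": 0, "translation": [0, 0, 0], "rotation": [0, 0, 0]}

```text
time: 6.08
position: [0.5353, -0.0545, 0.1653]
ee_rot: [180.0, -0.0, 54.3]
wrist_force: [0.6, -0.6, -4.2]
finger_gap: 0.0529
grip_force: 65.1
```

Request:
move_arm:
  targets:
    - {"claw": 0, "translation": [0, 0, 0.06], "rotation": [0, 0, 0]}
    - {"claw": 0, "translation": [0, 0, 0.06], "rotation": [0, 0, 0]}
    - {"claw": 0, "translation": [0, 0, 0.06], "rotation": [0, 0, 0]}
    - {"claw": 0, "translation": [0, 0, 0], "rotation": [0, 0, 0]}

```text
time: 6.58
position: [0.5361, -0.0544, 0.161]
ee_rot: [179.8, 0.1, 54.3]
wrist_force: [-18.4, -0.4, 46.0]
finger_gap: 0.0528
grip_force: 70.6
```

Request:
move_arm:
  targets:
    - {"claw": 0, "translation": [0, 0, -0.16], "rotation": [0, 0, 0]}
    - {"claw": 0, "translation": [-0.036, -0.056, 0], "rotation": [0, 0, 0]}
    - {"claw": 0, "translation": [0, 0, 0], "rotation": [0, 0, 0]}

```text
time: 6.95
position: [0.5303, -0.0544, 0.1632]
ee_rot: [-179.9, 0.1, 54.3]
wrist_force: [-0.7, -0.6, -3.3]
finger_gap: 0.0526
grip_force: 65.4
```

Run:
```python
from bench import *
from fit import *
o=get_obs();print(o['position'],o['ee_rot'],o['wrist_force'])
p=camera('scene');np.savez('p2.npz',**{k:p[k] for k in('color','R','t','intrinsics')})
im,og=tile(p,[.531,-.053,.10],(45,40),8);cv2.imwrite('pics/c3.png',im);print(og)
z=o['position'][2]-.0793
print(z,np.round(proj(p,[.531,-.053,z]),1))
```

```text
[ 0.53033558 -0.05442355  0.16322249] [-1.79919095e+02  5.23157136e-02  5.42904592e+01] [-0.71663944 -0.63366565 -3.29627817]
(np.int64(224), np.int64(156))
0.0839224896111385 [[269.2 200.4]]
```

View pics/c3.png

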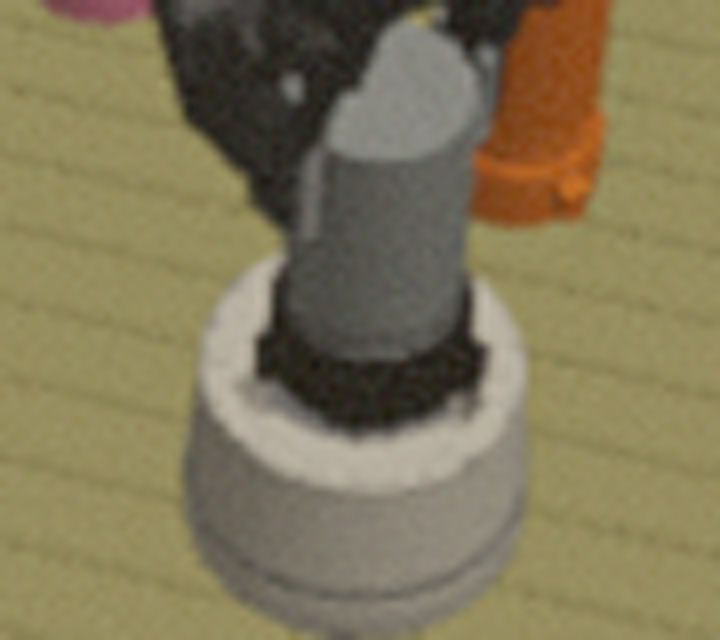

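Run:
```python
from fit import *
d=dict(np.load('p2.npz'))
for z in(.082,.084,.086): print(z,np.round(fit(d,z,(.531,-.053),(254,287,191,211)),4)[:3].tolist())
# rim: bright ellipse left/right/bottom
im=cv2.resize(d['color'][156:236,224:314],None,fx=8,fy=8,interpolation=cv2.INTER_CUBIC)
def pred(x,y): 
    c=(proj(d,circ(x,y,.085,.055))-[224,156]+.5)*8; return c.min(0).round(),c.max(0).round()
print(pred(.531,-.053),pred(.529,-.052))
```

```text
0.082 [[0.1612, 0.5257, -0.053, 72.6968], [0.1615, 0.5258, -0.053, 72.6601], [0.1616, 0.5256, -0.0527, 74.4311]]
0.084 [[0.1662, 0.5273, -0.0525, 72.6637], [0.1662, 0.5272, -0.0526, 72.0022], [0.1666, 0.5271, -0.0524, 71.4869]]
0.086 [[0.1679, 0.5288, -0.0521, 74.4498], [0.1683, 0.5287, -0.0522, 72.6383], [0.169, 0.5287, -0.0522, 72.9768]]
(array([184., 222.]), array([547., 504.])) (array([190., 218.]), array([552., 499.]))
```

Run:
```python
from h import *
from scipy.optimize import minimize
from scipy.ndimage import map_coordinates
d=np.load('p0.npz')
g=np.linspace(-.06,.06,161);X,Y=np.meshgrid(g,g);r=np.hypot(X,Y);a0=np.arctan2(Y,X)
def score(q,p):
    uv=proj(p,np.c_[(X+q[0]).ravel(),(Y+q[1]).ravel(),np.full(X.size,.085)])
    v=map_coordinates(p['color'].astype(float).mean(2),[uv[:,1],uv[:,0]],order=1).reshape(X.shape)
    n=np.zeros(X.shape,bool)
    for k in range(3):
        a=a0-q[2]-k*2*np.pi/3;n|=(r<.0405)&(r>.03)&(np.cos(a)>0)&(np.abs(r*np.sin(a))<.0075)
    rim=(r<q[3])&(r>.033)&~n; t=((r<.033)&(r>.025))|n|((r>q[3])&(r<q[3]+.004))
    return (v[rim].var()*rim.sum()+v[t].var()*t.sum())/(rim|t).sum()/(v[rim].mean()-v[t].mean())**2
for n in('top','scene'):
    p={k:d[n+k] for k in('color','R','t','intrinsics')};B=[]
    for yaw in range(0,120,8):
        q=np.array([.531,-.053,np.radians(yaw),.0495])
        s=minimize(score,q,args=(p,),method='Nelder-Mead',options=dict(initial_simplex=q+np.vstack([np.zeros(4),np.diag([.003,.003,.1,.002])]),maxiter=160))
        B.append((s.fun,*s.x[:2],np.degrees(s.x[2])%120,s.x[3]))
    print(n,np.round(sorted(B)[:3],4).tolist())
```

```text
top [[0.1408, 0.5317, -0.0543, 72.501, 0.0482], [0.1408, 0.5316, -0.0543, 72.5028, 0.0482], [0.141, 0.5317, -0.0543, 72.5788, 0.0482]]
scene [[0.0888, 0.531, -0.0533, 73.0545, 0.0498], [0.0888, 0.531, -0.0533, 73.0657, 0.0498], [0.0888, 0.531, -0.0533, 73.0618, 0.0498]]
```

Request:
move_arm:
  targets:
    - {"claw": 0, "translation": [0.016, 0.05, 0], "rotation": [0, 0, 0]}
    - {"claw": 0, "translation": [0, 0, 0.03], "rotation": [0, 0, 0]}
    - {"claw": 0, "translation": [0, 0, 0.03], "rotation": [0, 0, 0]}
    - {"claw": 0, "translation": [0, 0, 0.03], "rotation": [0, 0, 0]}
    - {"claw": 0, "translation": [0, 0, 0], "rotation": [0, 0, 0]}

```text
time: 7.62
position: [0.5339, -0.0553, 0.1583]
ee_rot: [-180.0, 0.0, 54.3]
wrist_force: [-1.4, 1.0, -3.5]
finger_gap: 0.0526
grip_force: 65.6
```

Free entry (foot in the well). Continue down.

Request:
move_arm:
  targets:
    - {"claw": 0, "translation": [0, 0, 0.04], "rotation": [0, 0, 0]}
    - {"claw": 0, "translation": [0, 0, 0.04], "rotation": [0, 0, 0]}
    - {"claw": 0, "translation": [0, 0, 0.04], "rotation": [0, 0, 0]}
    - {"claw": 0, "translation": [0, 0, 0], "rotation": [0, 0, 0]}

```text
time: 8.12
position: [0.5338, -0.0554, 0.151]
ee_rot: [-180.0, 0.0, 54.3]
wrist_force: [-1.3, -0.3, -3.9]
finger_gap: 0.0529
grip_force: 65.5
```

Request:
move_arm:
  targets:
    - {"claw": 0, "translation": [0, 0, 0.06], "rotation": [0, 0, 0]}
    - {"claw": 0, "translation": [0, 0, 0.06], "rotation": [0, 0, 0]}
    - {"claw": 0, "translation": [0, 0, 0.06], "rotation": [0, 0, 0]}
    - {"claw": 0, "translation": [0, 0, 0.04], "rotation": [0, 0, 0]}
    - {"claw": 0, "translation": [0, 0, 0], "rotation": [0, 0, 0]}

```text
time: 8.75
position: [0.5338, -0.0553, 0.1377]
ee_rot: [-179.9, 0.0, 54.3]
wrist_force: [-2.2, -1.3, -5.3]
finger_gap: 0.053
grip_force: 65.4
```

Request:
move_arm:
  targets:
    - {"claw": 0, "translation": [0, 0, 0.03], "rotation": [0, 0, 0]}
    - {"claw": 0, "translation": [0, 0, 0.04], "rotation": [0, 0, 0]}
    - {"claw": 0, "translation": [0, 0, 0.04], "rotation": [0, 0, 0]}
    - {"claw": 0, "translation": [0, 0, 0.03], "rotation": [0, 0, 0]}
    - {"claw": 0, "translation": [0, 0, 0], "rotation": [0, 0, 0]}

```text
time: 9.38
position: [0.534, -0.0552, 0.1309]
ee_rot: [-180.0, 0.0, 54.3]
wrist_force: [-7.9, -1.1, 7.9]
finger_gap: 0.053
grip_force: 66.4
```

Request:
move_arm:
  targets:
    - {"claw": 0, "translation": [-0.01, -0.014, 0.01], "rotation": [0, 0, 0]}
    - {"claw": 0, "translation": [0, 0, 0.015], "rotation": [0, 0, 0]}
    - {"claw": 0, "translation": [0, 0, 0], "rotation": [0, 0, 0]}
    - {"claw": 0, "translation": [0, 0, 0], "rotation": [0, 0, 0]}

```text
time: 9.88
position: [0.5338, -0.0552, 0.1301]
ee_rot: [179.9, -0.0, 54.3]
wrist_force: [-8.6, -0.8, 11.6]
finger_gap: 0.053
grip_force: 66.8
```

Run:
```python
from bench import *
from h import *
o=get_obs();print(o['position'],o['wrist_force'],o['grip_force'])
p=camera('scene');im,og=tile(p,[.531,-.053,.10],(45,40),8);cv2.imwrite('pics/c4.png',im)
```

```text
[ 0.53376135 -0.0551838   0.13013281] [-8.64082816 -0.83369111 11.62644114] 66.79723262786865
```

View pics/c4.png

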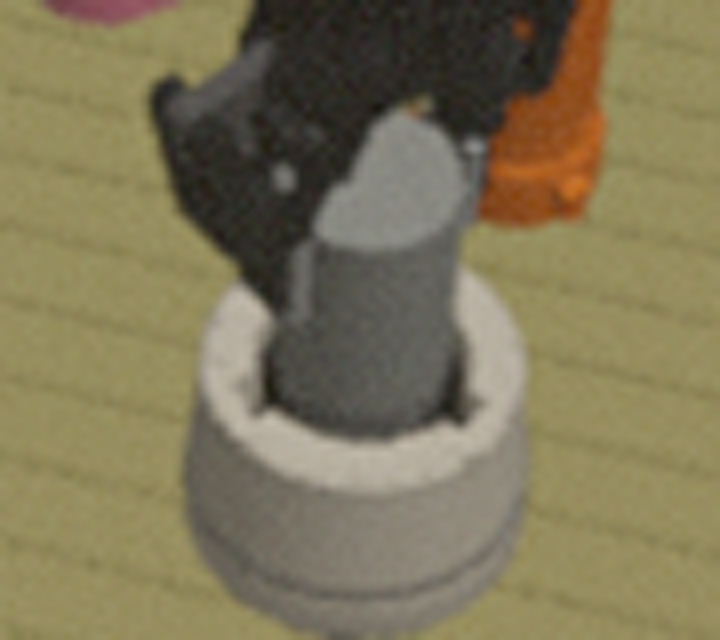

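The picture shows the cup seated with its collar below the rim at (360,430) and the ribs in the notches at (260,400) and (465,405). One more small press will confirm the plate is on its stop.

Request:
move_arm:
  targets:
    - {"claw": 0, "translation": [0, 0, 0.025], "rotation": [0, 0, 0]}
    - {"claw": 0, "translation": [0, 0, 0], "rotation": [0, 0, 0]}
    - {"claw": 0, "translation": [0, 0, 0], "rotation": [0, 0, 0]}
    - {"claw": 0, "translation": [0, 0, 0], "rotation": [0, 0, 0]}

```text
time: 10.42
position: [0.5339, -0.055, 0.1299]
ee_rot: [179.9, 0.0, 54.3]
wrist_force: [-12.0, 0.0, 21.0]
finger_gap: 0.0527
grip_force: 67.9
```

The force rose 9 N over 0.2 mm, so the plate is on its stop.

```bash
python3 -c "
from bench import *
print(finish_job())"
```

```text
the job is handed in; nothing more can be done
None
```

The ribbed steel cup sits in the mill base with its ribs in the notches, and I handed the job in with the arm still holding it down, the run plate apparently on its stop (about 21 N at the wrist); no verdict came back.

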